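# Index the stopper carousel and tap the jammed stoppers into the next cup

### The arm

A 6-joint arm with a two-finger parallel gripper is mounted at the origin on the work surface. World frame = base frame: x ahead of the robot, y to its left, z up, the work surface at z = 0. Lengths are in m, angles in rad, forces in N, time in s.
With the tool pointing down it reaches from about 0.35 to 0.975 m from the base axis. Payload 17.4 kg.
Tool frame: the origin (TCP) lies on the centre line of the jaws, within the pads' length; the fingertips stand 8 mm ahead of it and the grasp point (between the pads) lies 11 mm behind it (env.tip_extent is the distance from the TCP to the fingertips, in m); z points along the fingers, y is the line along which they close (so a half turn about z gives the same grasp; the last joint's range is limited). The gripper opens to 85 mm and grips with 20 to 120 N. Pads are 22 mm wide; open, the fingers measure 114 mm over their backs; the gripper's body (76 mm by 85 mm) begins 54 mm behind the grasp point. The pads swing forward as they close: fully open they stand 13 mm farther back than shut.
Start: joints at [-1.305, 0.116, 1.442, -0, 1.584, -0.038], TCP at [0.202, -0.644, 0.239] pointing down, gripper open.
Joint ranges: [-2.83, 2.83], [-0.83, 2.19], [0.07, 2.5], [-1.14, 4.28], [0.01, 3], [-2.97, 2.97]. Speed limits (rad/s): [1.89, 1.89, 2.22, 3.14, 3.14, 3.14].

### API

Orientations are given as a unit quaternion [w, x, y, z].
In Python, from station import env gives the robot as it stands. Calls block until the motion is done:
- env.goto(position, orientation): joint-space move of the TCP to a pose.
- env.servo_line(position, attitude=None, rate=0.15, guard=None): straight line of the TCP; attitude=None keeps the orientation; rate is the mean speed in m/s. With guard (N) it stops when the force on the tool has changed by that much, and returns True; else False.
- env.move_joints(angles): joint-space move.
- env.command_gripper(opening): finger opening in m; the grip force is fixed at half the most; returns when the fingers have stopped.
- env.sleep(seconds).
- env.inverse_kinematics(position, orientation): joint angles nearest the present ones, or None.
- env.capture(name): name is "side" or "top" or "wrist"; returns the picture (384x512x3 uint8, blue, green, red); there is no depth.
- env.calibration(name): a dict with "fov_y" (degrees; the focal length in pixels is half the picture's height over the tangent of half this angle, whatever the lens; pixels are square), "cx", "cy" (the principal point, pixels), "distortion" ([k1, k2, p1, p2, k3] as OpenCV has them; the pictures are not rectified), "origin" and "orientation" of the camera in the world; the wrist camera has in their place "mount" (4x4, takes a point from camera to tool coordinates, whose origin is the TCP and whose axes are the flange's). Camera axes: x right, y down, z forward; pixel columns grow to the right and rows downward; lengths in m; the calibration is good to about 2 mm. A picture is of the moment at which its call begins: read the wrist's pose just before it. calibration takes no time and is no camera call.
A pose or a line that the arm cannot do raises env.PlanningError and nothing moves.
- env.sign_off(): hands the job in; it is judged then, once.
Trained networks look in the newest picture that a camera, given by its name, has taken for a name from the list of things; names that differ only in an ending like _2 or _b are one class to them, and where a whole thing is asked for, a point or a joint stands for the part that bears it (a point fixed in the world has none). Each returns a list of dicts, best first, with "conf" (0 to 1); they miss things now and then, are a little off and sometimes report something else, mostly with a low value. They report only what shows in the picture. A call takes as long as a camera call.
- env.search_frame(name, camera): "at" ([x, y, z] in m, in world coordinates, good to about 4 mm: the middle of the surface that is visible of it).
- env.silhouettes(name, camera): "mask" (384x512 bool, what is visible of it).
Readings, each from a call of its own:
- env.read_time_s(): time.
- env.read_joint_pos(): joint angles.
- env.read_joint_velocities(): joint speeds.
- env.read_tau(): joint torques, N m.
- env.read_ee_pos(): TCP position.
- env.read_ee_rot(): TCP orientation.
- env.read_contact_force(): force on the tool from outside, world axes, zero at the start.
- env.read_wrist_torque(): the same for the moment, N m.
- env.read_finger_gap(): finger opening in m.
- env.read_finger_force(): force on a finger pad.
Only numpy, scipy, OpenCV 4.12 (cv2) and the standard library are available. Lean on these libraries where they do the work, as an engineer would, in place of code of your own. Each camera call takes 0.05 s, during which the arm holds its last target. There are 200 camera calls.

### The job

Push the carousel one click anticlockwise (seen from above), just one, so that the next empty cup stops under the mouth of the tilted bottle. Then gently tap the upper side of the bottle's neck until the three stoppers stuck in it have all dropped into that cup. Leave the other things on the bench where they are.

Things in the scene. Friction and masses are not known exactly. Their poses are not given: they have to be found in the camera images.
- dispenser: Stopper dispenser, bolted down: white base, six-cup carousel and a clear bottle tilted mouth-down on an aluminium fork. Origin: on the carousel's axis at bench height; z up; x points level from the axis out to the fork, y square to it; the bottle's axis lies in its x-z plane. Filling station, under the mouth: x = 78 mm. Fork and bottle: x 125 to 265, y -50 to 50, up to 240 mm high.
- carousel (a joint): Carousel angle about its vertical axis, rad: 0 at the start, growing anticlockwise seen from above. Six click positions 1.047 apart; the next anticlockwise is 1.047. A spring holds it in each: pushing at a post takes up to 3 N a quarter of a step in (0.26), then less, none at half way (0.52), then it springs on by itself into the next. Pushed half a step more, it would go on to the one after.
- carousel_top (a point): Point on the carousel's axis at the top of its disc, 58 mm above the bench. Disc 296 mm across. On it: six grey open cups 78 mm from the axis (60 mm across, rims 98 mm above the bench, inside 51 mm wide at the floor, 55 at the rim) and six upright steel posts 132 mm from the axis, midway between cups in angle (14 mm across, tops 115 mm above the bench).
- push_post (a point): Centre of the top (115 mm above the bench) of one of the six identical posts, turning with the carousel. At the start it stands 150 degrees anticlockwise of the dispenser's x axis, on the side away from the bottle; one step takes it to 210 degrees. Handy to push, but any post will do. No cup stands within 30 mm of a post's side.
- next_cup (a point): Centre of the inner floor (61 mm above the bench) of the cup to be filled, turning with the carousel: the empty cup that at the start is 60 degrees clockwise (from above) of the filling station. 37 mm deep inside. The cup at the station at the start and the two anticlockwise of it are already full, three stoppers each.
- mouth (a point): Centre of the bottle's open mouth; it moves with the bottle. The bottle's axis slopes 19 degrees down to the mouth; neck 31 mm outside, 25 mm bore, 56 mm long; body 68 mm across.
- tap_spot (a point): Point on the upper side of the bottle's neck, 18 mm from the mouth, about 161 mm above the bench, where to tap downward; it moves with the bottle. The way above is free. The neck rises towards the fork (19 degrees), so a broad fingertip touches a few mm above this point.
- bottle (a joint): Nod of the bottle about a level pivot in the fork, 60 mm behind the mouth, rad: 0 at rest; pressing the neck down nods the mouth down, at most 0.30 (stop; about 12 mm at the tap spot), resisted by 2 N at first to 8 N; a spring brings it back. At rest friction holds the stoppers; while nodded by more than about 0.23 (9 mm) they slide towards the mouth, so it may take more than one tap.
- stopper0: Loose white plastic stopper 0, origin at its centre, x axis along it (plain cylinder 14 mm across, 15 mm long, 10 g). The three lie one behind the other in the bottle's neck at the start; this one is nearest the mouth, its end 6 mm inside.
- stopper1: Loose white plastic stopper 1, origin at its centre, x axis along it (plain cylinder 14 mm across, 15 mm long, 10 g). The three lie one behind the other in the bottle's neck at the start; this is the middle one.
- stopper2: Loose white plastic stopper 2, origin at its centre, x axis along it (plain cylinder 14 mm across, 15 mm long, 10 g). The three lie one behind the other in the bottle's neck at the start; this is the innermost.
- tube_rack: Bystander, loose: white tube rack 90 x 170 x 50 mm with capped tubes standing in it, 84 mm high overall; origin at the centre of its underside, z up. Leave it where it stands.
- reagent_bottle: Bystander, loose: closed amber bottle, 48 mm across, 100 mm high; origin at the centre of its underside, z up. Leave it where it stands.
- spare_beaker: Bystander, loose: empty white beaker, 60 mm across, 60 mm high; origin at the centre of its underside, z up. Leave it where it stands.
- swab_box: Bystander, loose: flat white box of swabs, 100 x 190 x 60 mm; origin at the centre of its underside, z up. Leave it where it stands.
- timer: Bystander, loose: grey bench timer, 60 x 70 x 24 mm; origin at the centre of its underside, z up. Leave it where it stands.
- gel_bottle: Bystander, loose: clear hand-gel bottle, 60 mm across, 160 mm high; origin at the centre of its underside, z up. Leave it where it stands.

How it is judged:
By the outcome, as a careful person would: the job done as asked, in the order asked, and still so for the second after the job is handed in, with the robot touching nothing.
It also fails if it takes over 42 s, if anything falls off the work surface, if the arm or the gripper's body presses on something with over 40 N, if the wrist force passes 120 N, or if a joint passes its speed limit or range.

## Working session

There is one attempt and no reset: what is moved stays moved. The work goes in short steps, each a Python script; the robot and the scene stay as the last script left them, time stands still between calls to the robot, and variables do not carry over. Pictures are saved under pics/ and viewed, at most 10 in all, crops included, and the job is handed in when it is done.

```bash
mkdir -p pics
python3 - <<'E'
from station import env
import cv2,numpy as np
ims=[]
for c in("top","side"):
    im=env.capture(c); ims.append(im)
    k=env.calibration(c);print(c,k)
    for n in("dispenser","carousel_top","push_post","next_cup","mouth","tap_spot","stopper0","tube_rack","reagent_bottle","spare_beaker","swab_box","timer","gel_bottle"):
        try:print(n,[(np.round(d["at"],3).tolist(),round(d["conf"],2)) for d in env.search_frame(n,c)[:3]])
        except Exception as e:print(n,e)
cv2.imwrite("pics/top.png",ims[0]);cv2.imwrite("pics/side.png",ims[1])
print(env.read_time_s(),env.read_ee_pos(),env.read_ee_rot())
E
```

```text
top {'fov_y': 54.56597227956414, 'cx': 253.4257138972512, 'cy': 192.33095142659477, 'distortion': array([-0.09745925,  0.        ,  0.        ,  0.        ,  0.        ]), 'origin': array([0.488178  , 0.04125062, 1.17242343]), 'orientation': array([-0.01850747,  0.71187019, -0.70138518,  0.03093771])}
dispenser [([0.603, -0.065, 0.062], 0.57)]
carousel_top [([0.569, -0.088, 0.06], 0.83)]
push_post [([0.569, -0.089, 0.06], 0.89), ([0.655, 0.103, 0.072], 0.19)]
next_cup [([0.572, -0.086, 0.056], 0.77)]
mouth [([0.745, -0.043, 0.203], 0.96)]
tap_spot [([0.748, -0.048, 0.201], 0.76)]
stopper0 []
tube_rack [([0.539, 0.167, 0.053], 0.9)]
reagent_bottle [([0.659, 0.102, 0.072], 0.5)]
spare_beaker [([0.742, -0.222, 0.035], 0.52)]
swab_box [([0.614, -0.345, 0.056], 0.72), ([0.402, 0.096, 0.111], 0.38)]
timer [([0.451, -0.305, 0.025], 0.63)]
gel_bottle [([0.402, 0.094, 0.112], 0.82)]
side {'fov_y': 55.559360151421586, 'cx': 251.3292046707535, 'cy': 188.80717209952425, 'distortion': array([-0.01128872,  0.        ,  0.        ,  0.        ,  0.        ]), 'origin': array([0.36240239, 0.66948923, 0.61274107]), 'orientation': array([ 0.07327891, -0.14691053,  0.8823046 , -0.44111913])}
dispenser [([0.618, -0.019, 0.078], 0.89), ([0.56, -0.042, 0.066], 0.29)]
carousel_top [([0.562, -0.042, 0.07], 0.69)]
push_post [([0.56, -0.044, 0.066], 0.6)]
next_cup [([0.564, -0.046, 0.069], 0.95)]
mouth [([0.738, -0.033, 0.194], 0.75), ([0.617, -0.018, 0.078], 0.44)]
tap_spot [([0.743, -0.028, 0.194], 0.81)]
stopper0 []
tube_rack [([0.531, 0.211, 0.051], 0.88), ([0.445, -0.288, 0.02], 0.55)]
reagent_bottle [([0.651, 0.118, 0.057], 0.74)]
spare_beaker [([0.737, -0.196, 0.033], 0.67)]
swab_box [([0.618, -0.342, 0.055], 0.75)]
timer [([0.448, -0.287, 0.021], 0.56)]
gel_bottle [([0.736, -0.196, 0.033], 0.51)]
1.4 [ 0.20190979 -0.64411167  0.23934005] [ 2.29612540e-05  9.88485013e-01  1.51318795e-01 -2.67930726e-06]
```

View pics/top.png

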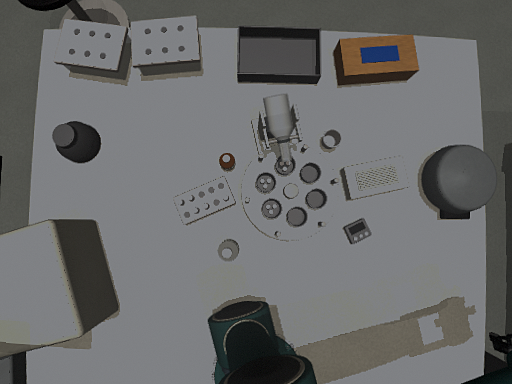

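View pics/side.png

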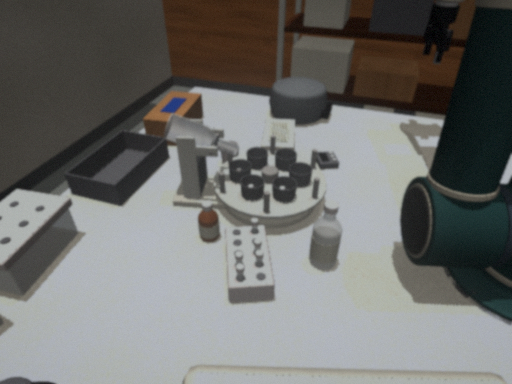

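The top view shows the carousel hub at about (291,191). The station cup is at (285,167), the next cup at (310,173) and the push post near (278,234). I'll zoom in to fit this precisely.

Run:
```python
import cv2
im=cv2.imread("pics/top.png")[85:245,220:350]
im=cv2.convertScaleAbs(im,alpha=1.5)
cv2.imwrite("pics/crop.png",cv2.resize(im[:120*0+160],(585,600+0) if 0 else (487,600),interpolation=cv2.INTER_CUBIC))
```

```text
(no output)
```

View pics/crop.png

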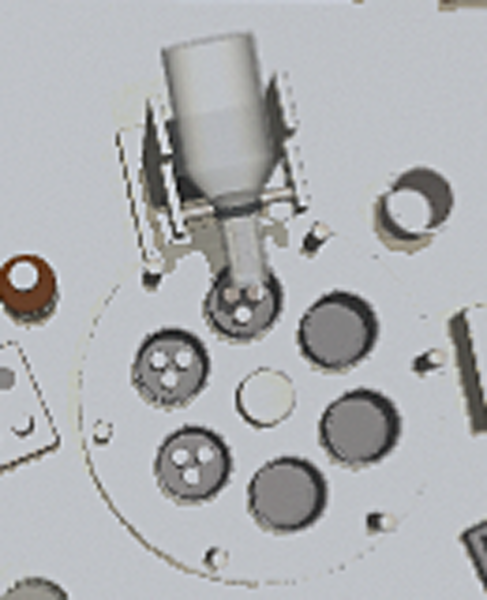

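```bash
cat > h.py <<'E'
import numpy as np,cv2
from scipy.optimize import least_squares
from scipy.spatial.transform import Rotation as R
from station import env
def cam(c):
    k=env.calibration(c);f=192/np.tan(np.radians(k["fov_y"]/2))
    K=np.array([[f,0,k["cx"]],[0,f,k["cy"]],[0,0,1]]);q=k["orientation"]
    return K,np.array(k["distortion"]),R.from_quat(np.r_[q[1:],q[0]]).as_matrix(),np.array(k["origin"])
def proj(c,P):
    K,d,M,o=cam(c);r=M.T
    return cv2.projectPoints(np.float64(P).reshape(-1,1,3),cv2.Rodrigues(r)[0],-r@o,K,d)[0][:,0]
def ray(c,uv,z):
    K,d,M,o=cam(c);p=cv2.undistortPoints(np.float64(uv).reshape(-1,1,2),K,d)[:,0]
    v=np.c_[p,np.ones(len(p))]@M.T
    return o+v*((z-o[2])/v[:,2])[:,None]
E
python3 - <<'E'
from h import *
C=np.array([(243,302),(171,367),(194,463),(287,494),(360,427),(338,330)])/3.75+[220,85]
Pp=np.array([(103,432),(216,558),(387,521),(436,357),(319,230)])/3.75+[220,85]
pa=np.radians([90,150,210,270,330])
def model(p):
    a=p[2]+np.arange(6)*np.pi/3;b=p[2]+pa
    return np.r_[np.c_[p[0]+.078*np.cos(a),p[1]+.078*np.sin(a),a*0+.098],np.c_[p[0]+.132*np.cos(b),p[1]+.132*np.sin(b),b*0+.115]]
f=lambda p:(proj("top",model(p))-np.r_[C,Pp]).ravel()
s=least_squares(f,[.57,-.09,.24],loss="soft_l1");print(s.x,np.degrees(s.x[2]));print(np.round(f(s.x).reshape(-1,2),2).tolist())
c=s.x;u=np.array([np.cos(c[2]),np.sin(c[2])])
for nm,z,px in(("neckend",.15,[(250,285)]),("bodyend",.2,[(208,40)]),("shoulder",.19,[(240,205)])):
    w=ray("top",np.array(px)/3.75+[220,85],z)[0];d=w[:2]-c[:2];print(nm,w,"disp",d@u,d@[-u[1],u[0]])
print("side px",proj("side",[[*c[:2],.058],[*(c[:2]+.132*np.array([np.cos(c[2]+np.radians(150)),np.sin(c[2]+np.radians(150))])),.115],[*(c[:2]+.09*u),.161]]))
E
```

```text
[ 0.57035759 -0.08607244  0.23289589] 13.343951611436944
[[0.2, -0.99], [-0.24, -0.37], [-0.46, 0.29], [0.45, 0.12], [0.51, -0.21], [0.31, -0.39], [-0.9, -0.08], [0.43, 0.63], [-0.17, 0.27], [-0.15, 0.1], [-0.09, 0.38]]
neckend [ 0.64863242 -0.06735342  0.15      ] disp 0.08048184952773854 0.00014811132118636885
bodyend [ 0.81794554 -0.03095226  0.2       ] disp 0.25362512054657765 -0.003510304786787246
shoulder [ 0.70006093 -0.05557943  0.19      ] disp 0.1332392862936366 -0.00026528138477448216
side px [[269.50492761 179.068758  ]
 [316.85515372 178.200376  ]
 [234.49882446 143.14095942]]
```

```bash
cat >> h.py <<'E'
C0=np.array([.5704,-.0861]);A=.2329
U=np.array([np.cos(A),np.sin(A)]);V=np.array([-U[1],U[0]])
Q=np.array([0,np.cos(A/2),np.sin(A/2),0])
def W(x,y,ztip): return np.r_[C0+x*U+y*V,ztip+.008]
E
python3 - <<'E'
from h import *
print(env.tip_extent)
env.command_gripper(0);print("gap",env.read_finger_gap(),env.tip_extent)
env.goto(W(-.123,.0985,.20),Q)
env.servo_line(W(-.123,.0985,.103),rate=.12)
print(env.read_time_s(),env.read_ee_pos(),env.read_contact_force())
print("contact",env.servo_line(W(-.123,.06,.103),rate=.05,guard=1.2),(env.read_ee_pos()[:2]-C0)@V)
cv2.imwrite("pics/w.png",env.capture("top"))
E
```

```text
0.008
gap -0.00038221249366404426 0.008
5.4917 [ 0.42836044 -0.01871843  0.11176264] [-0.20425855  0.28955673  0.7081423 ]
contact True 0.08334800418092794
```

Run:
```python
from h import *
for y in(.06,.04,.02,.008,-.002):
    g=env.servo_line(W(-.123,y,.103),rate=.06,guard=12);print(y,g,np.round(env.read_contact_force(),2))
    if g:break
env.sleep(.5)
im=env.capture("top")[85:245,220:350]
cv2.imwrite("pics/p.png",cv2.resize(cv2.convertScaleAbs(im,alpha=1.5),(487,600),interpolation=cv2.INTER_CUBIC))
print(env.read_time_s())
```

```text
0.06 True [ 0.56 -0.05  0.12]
6.7833
```

View pics/p.png

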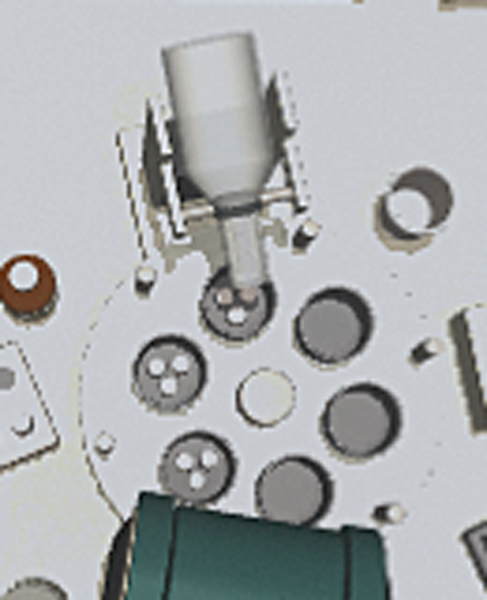

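The carousel has turned only slightly, about 4°, because the guard tripped on a transient. I'll carry on in one smooth line.

Run:
```python
from h import *
print((env.read_ee_pos()[:2]-C0)@V,env.read_contact_force())
g=env.servo_line(W(-.123,-.002,.103),rate=.04,guard=25);print(g,(env.read_ee_pos()[:2]-C0)@V,np.round(env.read_contact_force(),2))
env.sleep(.5)
im=env.capture("top")[85:245,220:350]
cv2.imwrite("pics/p2.png",cv2.resize(cv2.convertScaleAbs(im,alpha=1.5),(487,600),interpolation=cv2.INTER_CUBIC))
print(env.read_time_s())
```

```text
0.07841096906140411 [-0.59882681  0.73797068  0.04243458]
False -0.0018849353441897036 [-0.73 -0.47  0.29]
9.4917
```

View pics/p2.png

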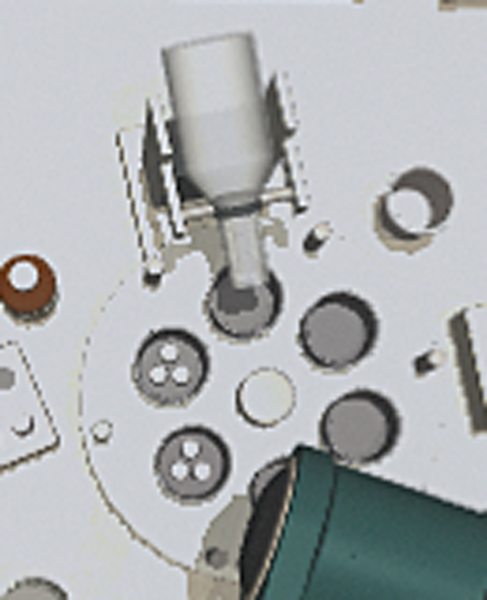

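One click is done: the empty cup now stands at the station and the full ones have moved on. Next, the tapping.

Run:
```python
from h import *
env.servo_line(W(-.123,-.002,.22),rate=.15)
env.servo_line(W(.093,0,.22),rate=.15)
env.servo_line(W(.093,0,.175),rate=.08);env.sleep(.2)
print(np.round(env.read_contact_force(),2))
g=env.servo_line(W(.093,0,.156),rate=.025,guard=2.5);z=env.read_ee_pos()[2]-.008;print(g,z,np.round(env.read_contact_force(),2),env.read_time_s())
if g or 1:
    g=env.servo_line(W(.093,0,z-.0085),rate=.04,guard=15);print(g,env.read_ee_pos()[2]-.008,np.round(env.read_contact_force(),2))
    env.sleep(.5);print(np.round(env.read_contact_force(),2))
im=env.capture("side")[90:250,150:350]
cv2.imwrite("pics/s.png",cv2.resize(im,(750,600),interpolation=cv2.INTER_CUBIC))
print(env.read_time_s())
```

```text
[-0.41 -0.71  0.38]
True 0.15899209460213326 [-0.22 -0.64  3.14] 13.5333
False 0.15064590188202034 [-2.12  0.07  4.4 ]
[-2.94  0.03  4.85]
14.4583
```

View pics/s.png

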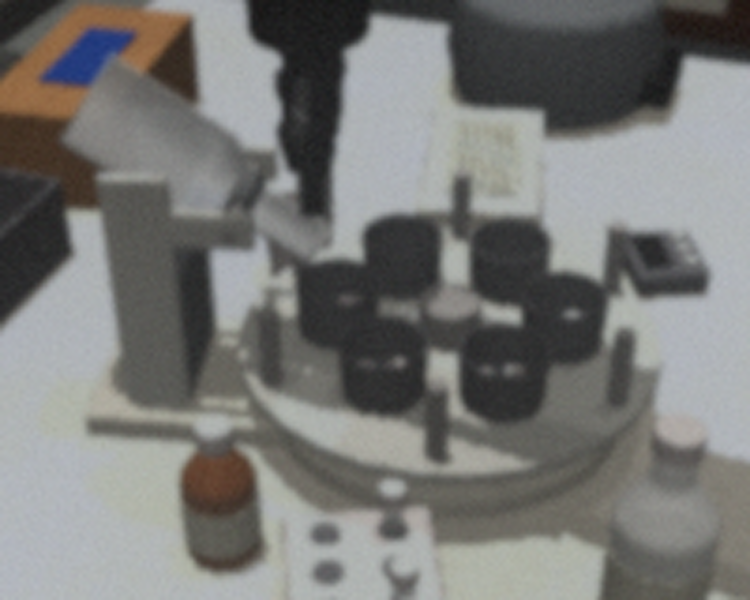

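The fingertip presses the neck near the mouth. About 4.9 N means the bottle has nodded only part of the way, so I'll press deeper.

Run:
```python
from h import *
for z in(.148,.146,.144,.142):
    g=env.servo_line(W(.093,0,z),rate=.03,guard=10);env.sleep(.2);F=env.read_contact_force();print(z,g,np.round(F,2))
    if g or np.linalg.norm(F)>8.5:break
env.sleep(.6)
im=env.capture("side");print(len(im))
for n in("stopper0","stopper1"):print([(np.round(d["at"],3),round(d["conf"],2)) for d in env.search_frame(n,"side")])
env.servo_line(W(.093,0,.185),rate=.1)
a=env.capture("side")[90:250,150:350];b=env.capture("top")[140:190,260:310]
print([(np.round(d["at"],3),round(d["conf"],2)) for d in env.search_frame("stopper0","top")])
a=cv2.resize(a,(500,400),interpolation=cv2.INTER_CUBIC);b=cv2.resize(b,(300,400),interpolation=cv2.INTER_CUBIC)
cv2.imwrite("pics/s2.png",np.hstack([a,b]));print(env.read_time_s())
```

```text
0.148 False [-2.7   0.17  8.09]
384
[]
[]
[]
16.325
```

View pics/s2.png

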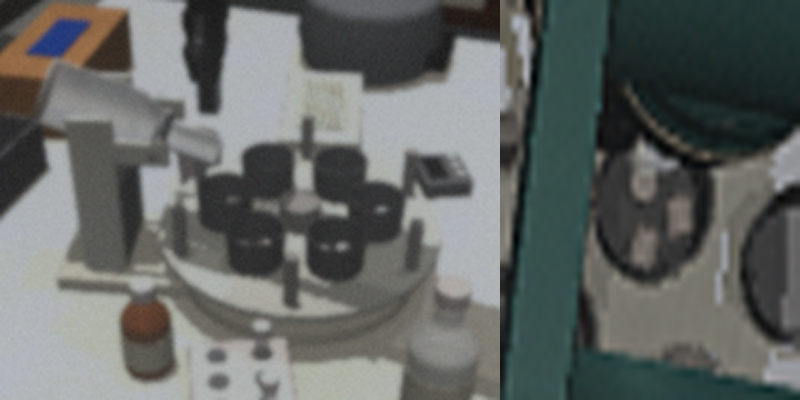

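The station cup, at about (286,167) in the full picture, seems to hold three stoppers. I'll move the arm clear and check.

Run:
```python
from h import *
env.servo_line(W(.08,0,.27),rate=.15)
env.goto([.3,-.45,.3],Q);env.sleep(.3)
im=env.capture("top")[85:245,220:350]
cv2.imwrite("pics/f.png",cv2.resize(cv2.convertScaleAbs(im,alpha=1.5),(487,600),interpolation=cv2.INTER_CUBIC))
print(env.read_time_s())
```

```text
19.275
```

View pics/f.png

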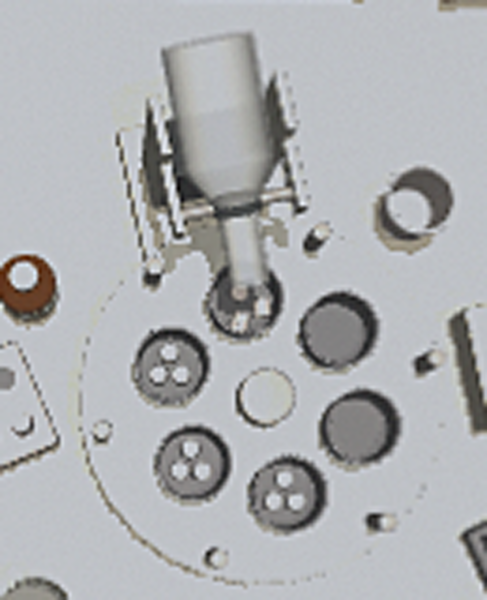

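The station cup at crop (243,302) holds three stoppers. The three cups filled earlier have moved on one click, and nothing else has moved.

```bash
python3 -c "
from station import env
print(env.sign_off())"
```

```text
the job is handed in; nothing more can be done
None
```

I turned the carousel one click anticlockwise and tapped all three stoppers into the next cup. The last picture showed nothing else out of place around the carousel, and the job was handed in at about 19 s.

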